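# Load a set-up block through the port of a soak box

## Robot

A 6-joint arm with a two-finger parallel gripper is mounted at the origin on a cart in front of the work surface, level with it; the furniture and walls round the work are solid. World frame = base frame: x ahead of the robot, y to its left, z up, the work surface at z = 0. Lengths are in m, angles in rad, forces in N, time in s.
With the tool pointing down it reaches from about 0.375 to 0.9 m from the base axis. Payload 3.1 kg.
Tool frame: the origin (TCP) lies midway between the tips of the shut fingers; the grasp point (between the pads) lies 19 mm behind it; z points along the fingers, y is the line along which they close (so a half turn about z gives the same grasp; the last joint's range is limited). The gripper opens to 85 mm and grips with 20 to 120 N. Pads are 22 mm wide; open, the fingers measure 114 mm over their backs; the gripper's body (76 mm by 85 mm) begins 54 mm behind the grasp point. The pads swing forward as they close: fully open they stand 13 mm farther back than shut.
Start: joints at [0.974, 0.527, 1.433, -0, 1.181, -0.178], TCP at [0.254, 0.571, 0.231] pointing down, gripper open.
Joint ranges: [-3.08, 3.08], [-0.75, 2.2], [0.22, 2.44], [-1.43, 4.57], [0, 2.65], [-2.85, 2.85]. Speed limits (rad/s): [2.79, 2.79, 3.14, 3.14, 3.14, 3.14].

## Interface

Orientations are given as a rotation vector (axis times angle).
In Python, from plant import readout, snapshot, camera_info, sign_off, models gives the robot as it stands.
- The arm moves only by the tool play_rows, never from a script. Its argument "deltas" is a list of rows, each a list of 3 entries, a list of its own where there are three numbers: the closure, from -1 (fully open) to 1 (shut), so that 0 is half open, then the shift along the tool's x, y, z in units of 30 mm (1.0 is 30 mm), then the turn about the tool's z in units of 5 degrees (1.0 is 5 degrees). In form: [[gripper, [tx, ty, tz], turn], ...]. A call has 1 to 20 rows; each row shifts and turns the commanded pose from where the row before left it, along the tool's axes as they then stand; what a row does not reach is not made up. A row lasts 1/12 s, in which the tool goes at most 41.7 mm and 7.16 degrees, less where a joint would pass 70% of its speed; a pose out of reach is approached as far as the arm can. A call is refused whole if a number of a shift passes 1 or a number of a turn 1, either way. A call with a gripper value outside its range is refused whole. The fingers move at their own pace and stop on an object; "force" is the grip in N (left out, the last holds). Time passes only in rows, so rows that do not move let the fingers close. It gives the time, the measured TCP pose, the force, the opening and the grip force at its end, in the units of the state.
- readout.state(): the state, without advancing time (a new reading comes with each control period).
- snapshot(name): name is "side" or "top" or "wrist"; returns the picture (480x640x3 uint8, blue, green, red); there is no depth.
- camera_info(name): a dict with "K" (3x3 intrinsics, pixels), "R" (3x3) and "t" (3): a world point X has camera coordinates R X + t. Camera axes: x right, y down, z forward; pixel columns grow to the right and rows downward; lengths in m; the calibration is good to about 2 mm. A picture is of the moment at which its call begins: read the wrist's pose just before it. camera_info takes no time and is no camera call; for the wrist camera it gives the pose at the moment of the call.
- sign_off(): hands the job in; it is judged then, once.
Trained networks look in the newest picture that a camera, given by its name, has taken for a name from the list of things; names that differ only in an ending like _2 or _b are one class to them, and where a whole thing is asked for, a point or a joint stands for the part that bears it (a point fixed in the world has none). Each returns a list of dicts, best first, with "score" (0 to 1); they miss things now and then, are a little off and sometimes report something else, mostly with a low value. They report only what shows in the picture. A call takes as long as a camera call. They do not tell look-alikes from the thing itself.
- models.boxes_of(query, camera): "pixel" ([column, row] in pixels, amid what is visible of it).
- models.landmark_of(query, camera): "pixel" ([column, row] in pixels: a listed point, or the origin of a listed thing).
The state is a dict: "time_s": time; "joint_pos": joint angles; "dq": joint speeds; "joint_efforts": joint torques, N m; "position": TCP position; "ee_rot": TCP orientation; "wrist_force": force on the tool from outside, world axes, zero at the start; "moment": the same for the moment, N m; "gripper_width": finger opening in m; "grasp_force": force on a finger pad.
Only numpy, scipy, OpenCV 4.12 (cv2) and the standard library are available. Lean on these libraries where they do the work, as an engineer would, in place of code of your own. Each camera call takes 0.05 s, during which the arm holds its last target. There are 200 camera calls.

## Task

Pass the drilled set-up block, standing upright and end first, through the open port of the temperature-soak box and push it in until it is wholly inside behind the shutter's path; neither the block nor the gripper may touch the black rubber rim of the port. Then slide the shutter fully shut over the port and let go, leaving the ring gauge and the plug gauge where they lie.

Things in the scene. Friction and masses are not known exactly. Their poses are not given: they have to be found in the camera images.
- block_center (a point): Centre of the loose steel set-up block: grey rectangular block with six drilled holes, 75 mm long (its y axis), 26 mm thick (x axis), standing 51 mm high (z axis, up); the centre is 25.5 mm above its underside. 0.6 to 0.9 kg. Grasp across the 26 mm. Both ends are alike.
- soak_box: Fixed, light grey box with clear roof and a front that leans back, y = -70 to 120 mm wide, roof at z = 112 mm from x = 84 to 143 mm. Origin: on the plate, under the lower outer edge of the port, mid-width of the port. x points level into the box, y left along its front, z up. Front wall leans back 40 degrees from upright: at height z its outer face is at x = 0.84*(z - 12 mm).
- ledge_mid (a point): Middle of the top of the box's loading ledge, at x = -40 mm, z = 12 mm of the box (same axes). The ledge is 110 mm wide (y = -55 to 55 mm) and is one level surface with the box's floor, without a step: from x = -80 mm outside, through the port, to the back wall's inner face at x = 137 mm.
- port_rim: Black rubber rim on the left, right and upper edges of the port; origin and axes as soak_box. The opening is 50 mm wide (y = -25 to 25 mm), from the floor (z = 12 mm) up to z = 90 mm; the rim is 6 to 8 mm broad and stands 2 mm out of the front. The upright block is wholly behind the front when its centre is at x of 81 mm or more.
- shutter (a joint): Sliding aluminium shutter, 64 mm wide. Value in m: 0 = fully shut over the port (end stop), grows as it slides to the box's +y, 0.075 = fully open (end stop). It moves in the leaning plane 4 to 8 mm off the front wall, stays where it is left, needs about 2 N to move. It hangs on a fixed rail that stands 12 to 16 mm off the front at z = 98 to 118 mm.
- shutter_grip (a point): Point to grip on the shutter's handle, a black fin 12 mm thick (along the box's y), 28 mm broad, which stands 50 mm square out of the shutter (towards the robot and up at 40 degrees); the point lies 34 mm out from the shutter's face, in the middle of the fin. Pinch along the box's y from above, or push the fin sideways. With the shutter shut it stands at y = 15 mm of the box.
- ring_gauge: Bystander, loose: steel ring gauge 54 mm across, 18 mm high, lying flat. Origin at the middle of its underside. Leave alone.
- plug_gauge: Bystander, loose: double-ended plug gauge, 118 mm long (its y), 21 mm in diameter, lying. Origin under its middle. Leave alone.
Things that resemble listed ones, but are neither listed nor needed, are in the scene too. Leave any blue or yellow look-alike of the part that bears block_center alone.

How it is judged:
By the outcome, as a careful person would: the job done as asked, in the order asked, and still so for the second after the job is handed in, with the robot touching nothing.
It also fails if it takes over 61 s, if anything falls off the work surface, if the arm or the gripper's body presses on something with over 40 N, if the wrist force passes 120 N, or if a joint passes its speed limit or range.

## Working session

There is one attempt and no reset: what is moved stays moved. The work goes in short steps, Python scripts to look and compute and a tool call to move; the robot and the scene stay as the last step left them, time stands still between calls to the robot, and variables do not carry over. Pictures are saved under pics/ and viewed, at most 12 in all, crops included, and the job is handed in when it is done.

Besides the shell and the picture viewer there is one more tool, called after "Request:" by a JSON object that holds its "fn" and its "kwargs", one argument or row to a line. play_rows: Moves the arm, as the interface text tells. Its arguments: {"type":"object","properties":{"deltas":{"type":"array"},"force":{"type":"number"}},"required":["deltas"]}

```bash
mkdir -p pics; cat > h.py <<'E'
import numpy as np, cv2
from scipy.spatial.transform import Rotation as Ro
from plant import readout, snapshot, camera_info, sign_off, models
def ray(cam,px,ci=None):
    c=ci or camera_info(cam); K,R,t=[np.array(c[k]) for k in("K","R","t")]
    return -R.T@t, R.T@np.linalg.inv(K)@np.array([px[0],px[1],1.])
def atz(cam,px,z,ci=None):
    o,d=ray(cam,px,ci); return o+d*(z-o[2])/d[2]
def proj(cam,X,ci=None):
    c=ci or camera_info(cam); p=np.array(c["K"])@(np.array(c["R"])@X+np.array(c["t"])); return p[:2]/p[2]
def tri(a,b):
    (o1,d1),(o2,d2)=a,b; s=np.linalg.lstsq(np.c_[d1,-d2],o2-o1,rcond=None)[0]
    p,q=o1+s[0]*d1,o2+s[1]*d2; return (p+q)/2,np.linalg.norm(p-q)
E
python3 - <<'E'
from h import *
for c in("top","side"):
    cv2.imwrite(f"pics/{c}0.png",snapshot(c))
    for q in("block_center","soak_box","ledge_mid","port_rim","shutter_grip","ring_gauge","plug_gauge"):
        print(c,q,[(np.round(r["pixel"]).tolist(),round(r["score"],2)) for r in models.landmark_of(q,c)[:4]])
print(readout.state())
E
```

```text
top block_center [([394.0, 309.0], 0.98), ([308.0, 212.0], 0.95), ([451.0, 273.0], 0.6)]
top soak_box [([219.0, 289.0], 0.62)]
top ledge_mid [([218.0, 309.0], 0.59)]
top port_rim [([216.0, 287.0], 0.76)]
top shutter_grip [([156.0, 283.0], 0.82)]
top ring_gauge [([373.0, 207.0], 0.86), ([453.0, 270.0], 0.3)]
top plug_gauge [([328.0, 304.0], 0.76)]
side block_center [([328.0, 268.0], 0.85), ([228.0, 243.0], 0.77), ([194.0, 289.0], 0.63)]
side soak_box [([362.0, 201.0], 0.62), ([191.0, 289.0], 0.59)]
side ledge_mid [([349.0, 188.0], 0.8)]
side port_rim [([360.0, 204.0], 0.53)]
side shutter_grip [([393.0, 161.0], 0.64)]
side ring_gauge [([289.0, 311.0], 0.58)]
side plug_gauge [([276.0, 232.0], 0.89), ([290.0, 312.0], 0.35)]
{'time_s': 0.8, 'joint_pos': array([ 9.73534438e-01,  5.27431914e-01,  1.43268604e+00,  4.81125919e-05,
        1.18136578e+00, -1.78495484e-01]), 'dq': array([-1.71317868e-04, -1.30058370e-03,  1.16313062e-03,  2.17155306e-03,
       -4.78369165e-05, -2.16648670e-04]), 'joint_efforts': array([-4.94296382e-04, -4.42248952e+01, -1.78417897e+01, -1.64824628e-04,
        6.52845756e-04, -1.90864301e-05]), 'position': array([0.25410443, 0.57101325, 0.23135673]), 'ee_rot': array([-6.53028869e-01, -3.07297211e+00, -1.84830889e-04]), 'wrist_force': array([-0.10994701,  0.05621221, -0.52196394]), 'moment': array([-0.03341432, -0.02970708, -0.05441248]), 'grasp_force': 0.0, 'gripper_width': 0.085339884079463}
```

View pics/top0.png

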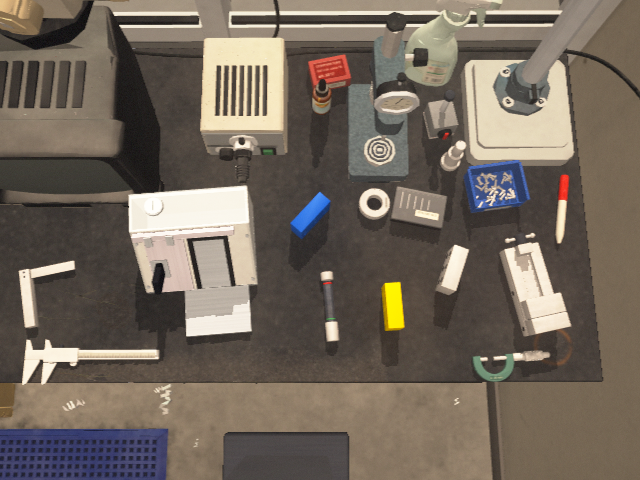

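View pics/side0.png

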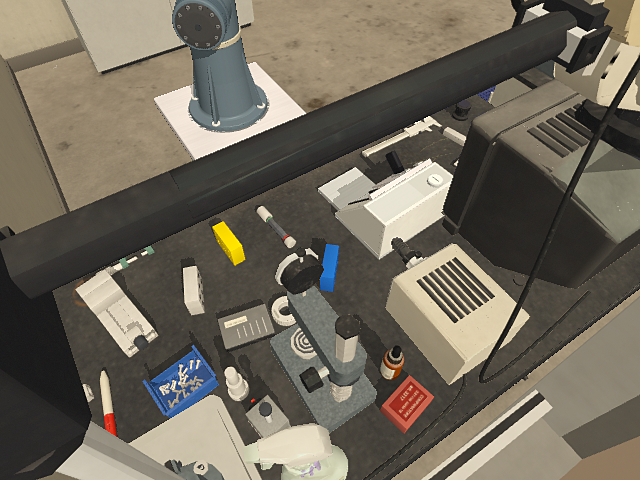

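```bash
python3 - <<'E'
from h import *
for p in((394,309),(308,212),(451,273)): print(p,atz("top",p,.0255))
S=[(328,268),(228,243),(194,289)]
for p in S: print('side',p,atz("side",p,.0255))
for n,a,b in(("box",(219,289),(362,201)),("ledge",(218,309),(349,188)),("grip",(156,283),(393,161)),("ring",(373,207),(289,311)),("plug",(328,304),(276,232))):
    print(n,tri(ray("top",a),ray("side",b)))
for c in("top","side"): print(c,ray(c,(320,240)))
E
```

```text
(394, 309) [ 0.43116434 -0.20919278  0.0255    ]
(308, 212) [ 0.60067464 -0.06489527  0.0255    ]
(451, 273) [ 0.49236099 -0.30828072  0.0255    ]
side (328, 268) [ 0.59332177 -0.07191403  0.0255    ]
side (228, 243) [ 0.43393937 -0.20725671  0.0255    ]
side (194, 289) [ 0.49514937 -0.30769418  0.0255    ]
box (array([ 0.4718615 ,  0.09442867, -0.0013213 ]), np.float64(0.009549963092933362))
ledge (array([0.43380132, 0.08988713, 0.01048901]), np.float64(0.0019309170840400606))
grip (array([0.4677602 , 0.1805136 , 0.07283447]), np.float64(0.002379901558127309))
ring (array([ 6.18105448e-01, -1.78786740e-01, -3.39092769e-04]), np.float64(0.005513870380046753))
plug (array([ 0.44259619, -0.10137698, -0.00411064]), np.float64(0.0045230710528925775))
top (array([ 0.31193105, -0.06587794,  1.04883803]), array([ 0.227035  , -0.0187025 , -0.97394523]))
side (array([ 0.97136328, -0.33276691,  0.74323454]), array([-0.49725981,  0.3196333 , -0.80675388]))
```

Three candidates for the set-up block in the top view: yellow (394,309), blue (308,212), grey drilled (451,273). The grey one fits, since the other two are painted look-alikes. I'll confirm it in a wrist crop. First I go over the box, which lies on the way, to measure it.

Request:
{"fn": "play_rows", "kwargs": {
  "deltas": [
    [-1,[-0.8,-0.9,0],0],
    [-1,[-0.8,-0.9,0],0],
    [-1,[-0.8,-0.9,0],0],
    [-1,[-0.8,-0.9,0],0],
    [-1,[-0.8,-0.9,0],0],
    [-1,[-0.8,-0.9,0],0],
    [-1,[-0.8,-0.9,0],0],
    [-1,[-0.8,-0.9,0],0],
    [-1,[-0.8,-0.9,0],0],
    [-1,[-0.8,-0.9,0],0],
    [-1,[-0.8,-0.9,0],0],
    [-1,[-0.8,-0.9,0],0],
    [-1,[0,0,0],0],
    [-1,[0,0,0],0],
    [-1,[0,0,0],0]
  ]
}}

```text
time_s: 2.05
position: [0.3854, 0.158, 0.2314]
ee_rot: [-0.655, -3.072, -0.001]
wrist_force: [-1.2, -0.2, -0.1]
gripper_width: 0.0853
grasp_force: 0.0
```

```bash
python3 - <<'E'
from h import *
s=readout.state(); print(s["time_s"],s["position"],s["ee_rot"])
ci=camera_info("wrist"); cv2.imwrite("pics/w1.png",snapshot("wrist"))
np.save("w1.npy",ci,allow_pickle=True)
print(ray("wrist",(320,240),ci), np.array(ci["K"])[0,0])
for q,z in(("soak_box",0),("ledge_mid",.012),("port_rim",0),("shutter_grip",.073)):
    print(q,[(np.round(r["pixel"]).tolist(),round(r["score"],2),atz("wrist",r["pixel"],z,ci).round(4)) for r in models.landmark_of(q,"wrist")[:3]])
E
```

```text
2.05 [0.38537442 0.15800842 0.23140447] [-6.54691985e-01 -3.07239223e+00 -6.91758416e-04]
(array([0.31094972, 0.19096409, 0.37289167]), array([ 0.29501991, -0.11126544, -0.94913069])) 432.8715917085704
soak_box [([287.0, 302.0], 0.93, array([ 0.4716,  0.0935, -0.    ]))]
ledge_mid []
port_rim []
shutter_grip [([383.0, 307.0], 0.64, array([0.4735, 0.1785, 0.073 ]))]
```

View pics/w1.png

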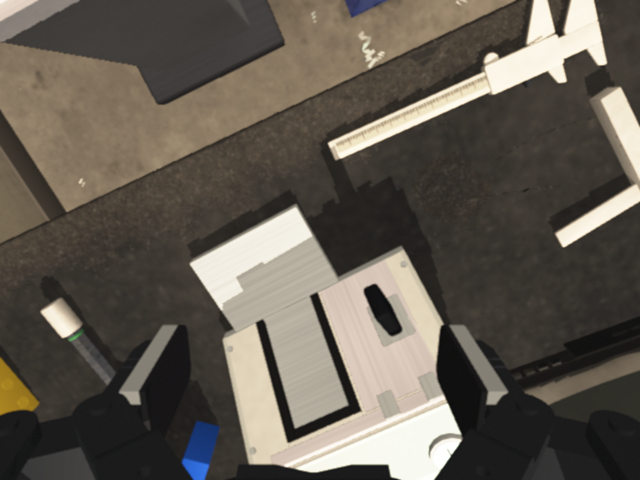

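```bash
cat >> h.py <<'E'
def fitbox(ci,obs,cam="wrist"):
    from scipy.optimize import least_squares
    P=np.array([o[0] for o in obs])/1000; U=np.array([o[1] for o in obs],float)
    def w(p):
        c,s=np.cos(p[2]),np.sin(p[2]); return np.c_[p[0]+c*P[:,0]-s*P[:,1],p[1]+s*P[:,0]+c*P[:,1],P[:,2]]
    f=lambda p:(np.array([proj(cam,x,ci) for x in w(p)])-U).ravel()
    r=least_squares(f,[.472,.094,.05],loss="soft_l1",f_scale=3); print(r.x[:2],np.degrees(r.x[2])); print(f(r.x).reshape(-1,2).round(1).tolist()); return r.x
E
python3 - <<'E'
from h import *
ci=np.load("w1.npy",allow_pickle=True).item()
x=.84*78
p=fitbox(ci,[((-80,-55,12),(191,265)),((-80,55,12),(298,206)),((0,55,12),(338,279)),((x,-25,90),(294,430)),((x,25,90),(351,405)),((0,-25,12),(264,320)),((0,25,12),(312,296))])
ct=camera_info("top")
fitbox(ct,[((-80,-55,12),(251,332)),((-80,55,12),(188,335)),((0,-55,12),(250,290)),((0,55,12),(185,289)),((x,-25,90),(225,239)),((x,25,90),(191,241))],"top")
E
```

```text
[0.47132119 0.09452607] 4.620659739941897
[[-1.4, -1.4], [-1.1, 0.2], [2.1, 2.5], [1.6, -0.1], [-0.2, 0.2], [0.2, -0.8], [-0.9, -0.1]]
[0.47013155 0.09108729] 3.533290380460574
[[0.3, 0.3], [-1.8, 1.5], [-0.7, -4.5], [0.3, 0.5], [-0.5, 0.2], [2.6, 0.1]]
```

Request:
{"fn": "play_rows", "kwargs": {
  "deltas": [
    [-1,[-0.7,-0.95,0],0],
    [-1,[-0.7,-0.95,0],0],
    [-1,[-0.7,-0.95,0],0],
    [-1,[-0.7,-0.95,0],0],
    [-1,[-0.7,-0.95,0],0],
    [-1,[-0.7,-0.95,0],0],
    [-1,[-0.7,-0.95,0],0],
    [-1,[-0.7,-0.95,0],0],
    [-1,[-0.7,-0.95,0],0],
    [-1,[-0.7,-0.95,0],0],
    [-1,[-0.7,-0.95,0],0],
    [-1,[-0.7,-0.95,0],0],
    [-1,[-0.7,-0.95,0],0],
    [-1,[0,0,0],0],
    [-1,[0,0,0],0],
    [-1,[0,0,0],0]
  ]
}}

```text
time_s: 3.63
position: [0.484, -0.2901, 0.2307]
ee_rot: [-0.651, -3.071, -0.002]
wrist_force: [-0.5, 0.1, 0.6]
gripper_width: 0.0853
grasp_force: 0.0
```

```bash
python3 - <<'E'
from h import *
s=readout.state(); print(s["time_s"],s["position"],s["ee_rot"])
ci=camera_info("wrist"); im=snapshot("wrist")
np.save("w2.npy",ci,allow_pickle=True)
cv2.imwrite("pics/w2.png",im)
print([(np.round(r["pixel"]).tolist(),round(r["score"],2),atz("wrist",r["pixel"],.0255,ci).round(4)) for r in models.landmark_of("block_center","wrist")[:3]])
E
```

```text
3.6333 [ 0.48398422 -0.29014657  0.23069428] [-6.51277018e-01 -3.07147452e+00 -2.37022887e-03]
[([294.0, 229.0], 0.89, array([ 0.4991, -0.3133,  0.0255])), ([388.0, 101.0], 0.83, array([ 0.4359, -0.2053,  0.0255])), ([607.0, 211.0], 0.73, array([ 0.5903, -0.0708,  0.0255]))]
```

View pics/w2.png

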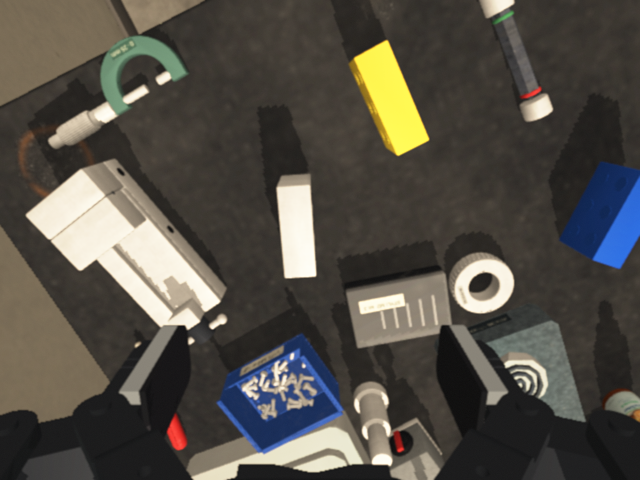

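```bash
python3 - <<'E'
from h import *
ci=np.load("w2.npy",allow_pickle=True).item()
im=cv2.imread("pics/w2.png"); g=cv2.cvtColor(im,cv2.COLOR_BGR2GRAY)[160:300,250:340]
print(np.percentile(g,[5,50,95]))
for th in (120,200,225,240):
    m=(g>th).astype(np.uint8); n,l,st,c=cv2.connectedComponentsWithStats(m); k=1+st[1:,4].argmax()
    r=cv2.boxPoints(cv2.minAreaRect(np.argwhere(l==k)[:,::-1].astype(np.float32)))+[250,160]
    W=np.array([atz("wrist",p,.051,ci) for p in r]); e=[np.linalg.norm(W[i]-W[i-1]) for i in(1,2)]
    d=W[1]-W[0] if e[0]>e[1] else W[2]-W[1]
    print(th,r.round().tolist(),W.mean(0).round(4),np.round(e,4),np.degrees(np.arctan2(d[1],d[0])))
s=cv2.imread("pics/side0.png")[225:345,140:300]; w=im[150:300,220:380]
cv2.imwrite("pics/c.png",np.hstack([cv2.resize(s,(400,300),interpolation=2),cv2.resize(w,(320,300),interpolation=2)]))
E
```

```text
[ 37.  57. 250.]
120 [[275.0, 177.0], [309.0, 174.0], [318.0, 276.0], [284.0, 279.0]] [ 0.4932 -0.3073  0.051 ] [0.0257 0.0829] -18.86548967361554
200 [[277.0, 187.0], [309.0, 184.0], [317.0, 276.0], [284.0, 278.0]] [ 0.4965 -0.3086  0.051 ] [0.0245 0.0746] -19.194978195094542
225 [[277.0, 187.0], [309.0, 185.0], [316.0, 276.0], [284.0, 278.0]] [ 0.4965 -0.3088  0.051 ] [0.0239 0.0738] -19.702042642984136
240 [[278.0, 188.0], [308.0, 186.0], [315.0, 275.0], [285.0, 278.0]] [ 0.4968 -0.3089  0.051 ] [0.0229 0.073 ] -19.72445498003966
```

View pics/c.png

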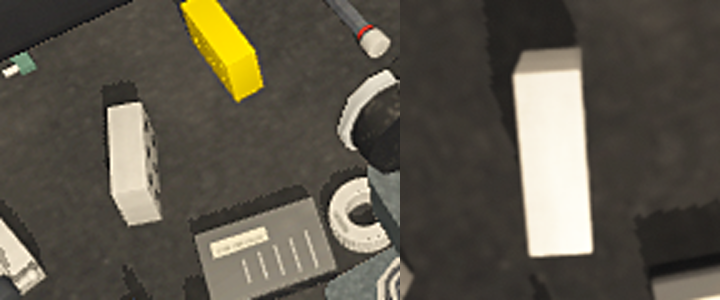

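The crop shows the grey block with drilled holes in its side and a 25 x 75 mm top face. It is the part meant, at (0.4965, -0.3085), long axis at -19.4°.

Request:
{"fn": "play_rows", "kwargs": {
  "deltas": [
    [-0.5,[0,0,0],-0.9],
    [-0.5,[-0.6,-0.44,0],0],
    [-0.5,[0,0,0.9],0],
    [-0.5,[0,0,0.9],0],
    [-0.5,[0,0,0.9],0],
    [-0.5,[0,0,0.9],0],
    [-0.5,[0,0,0.9],0],
    [-0.5,[0,0,0.8],0],
    [-0.5,[0,0,0.7],0],
    [-0.5,[0,0,0.6],0],
    [-0.5,[0,0,0.4],0],
    [-0.5,[0,0,0.3],0],
    [-0.5,[0,0,0],0],
    [-0.5,[0,0,0],0]
  ]
}}

```text
time_s: 4.9
position: [0.497, -0.3097, 0.0126]
ee_rot: [0.531, 3.096, -0.0]
wrist_force: [-0.2, -0.1, 0.1]
gripper_width: 0.0642
grasp_force: 0.0
```

Request:
{"fn": "play_rows", "kwargs": {
  "deltas": [
    [1,[0,0,0],0],
    [1,[0,0,0],0],
    [1,[0,0,0],0],
    [1,[0,0,0],0],
    [1,[0,0,0],0],
    [1,[0,0,0],0],
    [1,[0,0,0],0],
    [1,[0,0,0],0],
    [1,[0,0,-0.5],0],
    [1,[0,0,-0.8],0],
    [1,[0,0,-0.8],0],
    [1,[0,0,0],0],
    [1,[0,0,0],0]
  ],
  "force": 70
}}

```text
time_s: 5.98
position: [0.4969, -0.3103, 0.0753]
ee_rot: [0.532, 3.095, -0.001]
wrist_force: [0.5, 0.7, -8.2]
gripper_width: 0.0247
grasp_force: 70.2
```

Request:
{"fn": "play_rows", "kwargs": {
  "deltas": [
    [1,[0,0,-0.9],-0.96],
    [1,[0,0,-0.9],-0.96],
    [1,[0,0,0],-0.96],
    [1,[0,0,0],-0.95],
    [1,[0,0,0],-0.95],
    [1,[0.08,0.7,0],0],
    [1,[0.08,0.9,0],0],
    [1,[0.08,0.9,0],0],
    [1,[0.08,0.9,0],0],
    [1,[0.08,0.9,0],0],
    [1,[0.08,0.9,0],0],
    [1,[0.08,0.9,0],0],
    [1,[0.08,0.9,0],0],
    [1,[0.08,0.9,0],0],
    [1,[0.08,0.9,0],0],
    [1,[0.08,0.9,0],0],
    [1,[0.08,0.9,0],0],
    [1,[0.08,0.9,0],0],
    [1,[0.05,0.9,0],0],
    [1,[0.05,0.9,0],0]
  ]
}}

```text
time_s: 7.65
position: [0.4301, 0.0863, 0.1276]
ee_rot: [0.12, -3.135, -0.001]
wrist_force: [1.2, 0.2, -7.9]
gripper_width: 0.0243
grasp_force: 71.1
```

Request:
{"fn": "play_rows", "kwargs": {
  "deltas": [
    [1,[0.02,0.2,0],0],
    [1,[0,0,0],0],
    [1,[0,0,0],0]
  ]
}}

```text
time_s: 7.9
position: [0.4302, 0.091, 0.1282]
ee_rot: [0.123, -3.137, 0.0]
wrist_force: [0.4, 0.0, -8.2]
gripper_width: 0.0244
grasp_force: 71.3
```

```bash
python3 - <<'E'
from h import *
s=readout.state(); print(s["position"],s["ee_rot"])
cv2.imwrite("pics/t3.png",snapshot("top")); 
print([(r["pixel"],atz("top",r["pixel"],.012)) for r in models.landmark_of("ledge_mid","top")[:1]])
ci=camera_info("wrist"); im=snapshot("wrist"); np.save("w3.npy",ci,allow_pickle=True); cv2.imwrite("pics/w3.png",im)
E
```

```text
[0.43019389 0.09104923 0.12822014] [ 1.23094525e-01 -3.13687037e+00  4.48446724e-04]
[([217.9, 309.6], array([0.43215363, 0.08892577, 0.012     ]))]
```

View pics/w3.png

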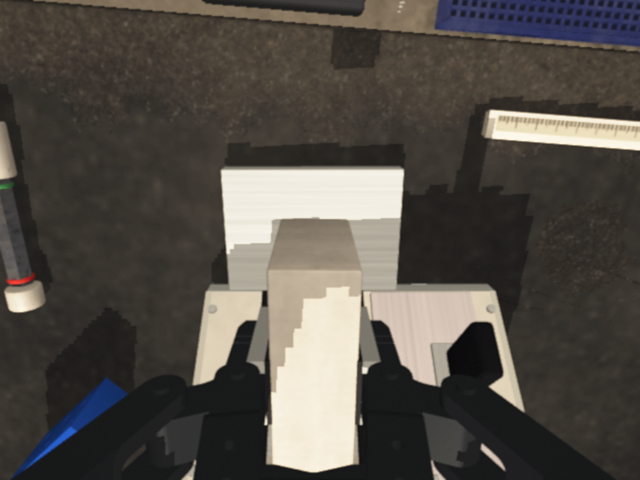

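The held block sits over the ledge and is square to it. The ledge's outer corners are at (222,168) and (404,168), and the block's lower rear edge is at (275-350,220).

```bash
python3 - <<'E'
from h import *
ci=np.load("w3.npy",allow_pickle=True).item()
for p in((222,168),(404,168),(398,288),(228,289)): print(atz("wrist",p,.012,ci).round(4))
p=fitbox(ci,[((-80,-55,12),(222,168)),((-80,55,12),(404,168)),((0,55,12),(398,288)),((0,-55,12),(228,289))])
print([atz("wrist",q,.117,ci).round(4) for q in((277,220),(350,220))],[atz("wrist",q,.168,ci).round(4) for q in((267,269),(362,269))])
E
```

```text
[0.3945 0.0332 0.012 ]
[0.3862 0.1412 0.012 ]
[0.4641 0.1485 0.012 ]
[0.4733 0.0379 0.012 ]
[0.46954862 0.093361  ] 4.494498826379211
[[-1.5, -0.8], [1.4, -1.1], [-0.8, 1.6], [1.0, 0.9]]
[array([0.3939, 0.074 , 0.117 ]), array([0.3919, 0.1008, 0.117 ])] [array([0.3924, 0.0754, 0.168 ]), array([0.3905, 0.0995, 0.168 ])]
```

Request:
{"fn": "play_rows", "kwargs": {
  "deltas": [
    [1,[0,0,0.6],0],
    [1,[0,0,0.8],0],
    [1,[0,0,0.8],0],
    [1,[0,0,0.5],0],
    [1,[0,0,0.3],0],
    [1,[0,0,0.2],0],
    [1,[0,0,0.1],0],
    [1,[0,0,0.08],0],
    [1,[0,0,0.05],0],
    [1,[0,0,0],0],
    [1,[0,0,0],0]
  ]
}}

```text
time_s: 8.97
position: [0.4314, 0.0911, 0.0269]
ee_rot: [-0.121, 3.138, -0.0]
wrist_force: [-0.2, 0.2, -8.1]
gripper_width: 0.0246
grasp_force: 71.2
```

Request:
{"fn": "play_rows", "kwargs": {
  "deltas": [
    [1,[0,0,0.05],0],
    [1,[0,0,0.03],0],
    [1,[0,0,0],0],
    [1,[0,0,0],0]
  ]
}}

```text
time_s: 9.3
position: [0.4315, 0.0911, 0.0255]
ee_rot: [-0.121, 3.137, -0.0]
wrist_force: [-1.3, 0.6, 5.7]
gripper_width: 0.0246
grasp_force: 73.5
```

Request:
{"fn": "play_rows", "kwargs": {
  "deltas": [
    [-0.2,[0,0,0],0],
    [-0.2,[0,0,0],0],
    [-0.2,[0,0,0],0],
    [-0.2,[0,0,0],0],
    [-0.2,[0,0,-0.4],0],
    [-0.2,[0,0,-0.8],0],
    [-0.2,[0,0,-0.8],0],
    [-0.2,[0,0,-0.3],0],
    [1,[0.5,0,0],0],
    [1,[0.7,0,0],0],
    [1,[0.7,0,0],0],
    [1,[0,0,0],0],
    [1,[0,0,0],0],
    [1,[0,0,0],0],
    [1,[0,0,0],0]
  ]
}}

```text
time_s: 10.55
position: [0.376, 0.0865, 0.093]
ee_rot: [-0.121, 3.137, -0.0]
wrist_force: [-0.1, -0.1, -0.0]
gripper_width: 0.0003
grasp_force: 0.0
```

```bash
python3 - <<'E'
from h import *
s=readout.state(); print(s["time_s"],s["position"],s["ee_rot"],s["gripper_width"],s["wrist_force"])
ci=camera_info("wrist"); np.save("w4.npy",ci,allow_pickle=True); cv2.imwrite("pics/w4.png",snapshot("wrist"))
print([(np.round(r["pixel"]),round(r["score"],2),atz("wrist",r["pixel"],.0375,ci)) for r in models.landmark_of("block_center","wrist")[:2]])
cv2.imwrite("pics/t4.png",snapshot("top"))
print([(np.round(r["pixel"]),round(r["score"],2),atz("top",r["pixel"],.0375)) for r in models.landmark_of("block_center","top")[:4]])
E
```

```text
10.55 [0.37602533 0.08654298 0.09304798] [-1.20596316e-01  3.13683091e+00 -4.23245669e-04] 0.0003089985385514485 [-0.07751665 -0.13090659 -0.00990407]
[]
[(array([394., 308.]), 0.94, array([ 0.43226105, -0.20709729,  0.0375    ])), (array([311., 215.]), 0.57, array([ 0.59120146, -0.07057951,  0.0375    ]))]
```

View pics/w4.png

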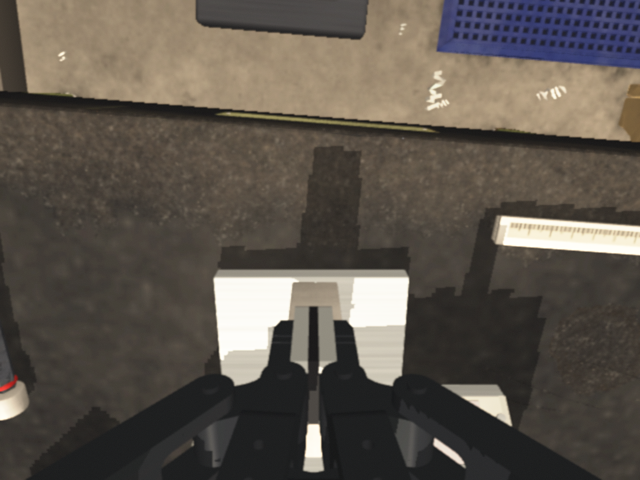

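Block stands upright on the ledge, rear edge at about row 283 and roughly 7 mm in from the ledge edge (row 271). The shut fingers are behind it and centred. Next I lower them and push.

Request:
{"fn": "play_rows", "kwargs": {
  "deltas": [
    [1,[0,0,0.5],0],
    [1,[0,0,0.5],0],
    [1,[0,0,0.3],0],
    [1,[0,0,0],0],
    [1,[0,0,0],0],
    [1,[0,0,0],0]
  ]
}}

```text
time_s: 11.25
position: [0.3744, 0.0867, 0.0542]
ee_rot: [-0.121, 3.139, -0.0]
wrist_force: [0.0, 0.2, 0.3]
gripper_width: 0.0003
grasp_force: 0.0
```

Request:
{"fn": "play_rows", "kwargs": {
  "deltas": [
    [1,[-0.1,0,0],0],
    [1,[-0.15,0,0],0],
    [1,[-0.15,0,0],0],
    [1,[-0.2,0,0],0],
    [1,[-0.2,0,0],0],
    [1,[-0.2,0,0],0],
    [1,[-0.2,0,0],0],
    [1,[-0.2,0,0],0],
    [1,[-0.2,0,0],0],
    [1,[-0.2,0,0],0],
    [1,[-0.2,0,0],0],
    [1,[0,0,0],0],
    [1,[0,0,0],0]
  ]
}}

```text
time_s: 12.33
position: [0.433, 0.0914, 0.0541]
ee_rot: [0.121, -3.137, -0.0]
wrist_force: [-3.2, 0.7, 1.6]
gripper_width: -0.0002
grasp_force: 1.7
```

```bash
python3 - <<'E'
from h import *
s=readout.state(); print(s["time_s"],s["position"],s["ee_rot"],s["wrist_force"])
t=snapshot("top"); cv2.imwrite("pics/t5.png",t)
w=snapshot("wrist"); cv2.imwrite("pics/w5.png",w)
sd=snapshot("side"); cv2.imwrite("pics/s5.png",sd)
cv2.imwrite("pics/c5.png",np.hstack([cv2.resize(t[170:350,110:290],(400,400),interpolation=2),cv2.resize(w[140:480,150:490],(400,400))]))
E
```

```text
12.3333 [0.4329929  0.09143953 0.05412738] [ 1.20941393e-01 -3.13722687e+00 -3.31394665e-04] [-3.24847439  0.67937387  1.64730237]
```

View pics/c5.png

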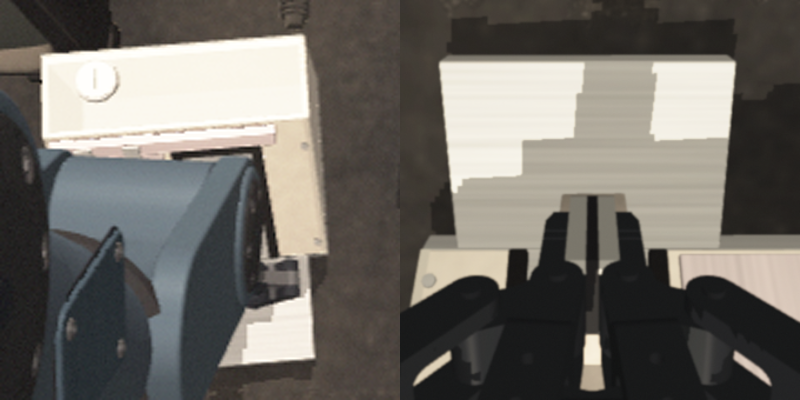

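The block is square and centred between the rim bars, with about 10 mm free each side. I continue the push.

Request:
{"fn": "play_rows", "kwargs": {
  "deltas": [
    [1,[-0.15,0,0],0],
    [1,[-0.2,0,0],0],
    [1,[-0.2,0,0],0],
    [1,[-0.2,0,0],0],
    [1,[-0.2,0,0],0],
    [1,[-0.2,0,0],0],
    [1,[-0.2,0,0],0],
    [1,[-0.2,0,0],0],
    [1,[-0.2,0,0],0],
    [1,[-0.2,0,0],0],
    [1,[-0.2,0,0],0],
    [1,[-0.1,0,0],0],
    [1,[-0.1,0,0],0],
    [1,[0,0,0],0],
    [1,[0,0,0],0]
  ]
}}

```text
time_s: 13.73
position: [0.5041, 0.0967, 0.0539]
ee_rot: [0.121, -3.139, 0.0]
wrist_force: [-3.4, -0.4, 0.7]
gripper_width: -0.0
grasp_force: 1.8
```

Request:
{"fn": "play_rows", "kwargs": {
  "deltas": [
    [1,[-0.06,0,0],0],
    [1,[-0.06,0,0],0],
    [1,[0,0,0],0],
    [1,[0,0,0],0]
  ]
}}

```text
time_s: 14.07
position: [0.5075, 0.097, 0.0539]
ee_rot: [0.121, -3.139, -0.0]
wrist_force: [-4.1, -0.1, 1.9]
gripper_width: -0.0001
grasp_force: 2.2
```

```bash
python3 - <<'E'
from h import *
s=readout.state(); print(s["time_s"],s["position"],s["wrist_force"])
w=snapshot("wrist"); cv2.imwrite("pics/w6.png",w)
E
```

```text
14.0667 [0.50750081 0.09695097 0.05390955] [-4.10488511 -0.08127817  1.88756218]
```

Request:
{"fn": "play_rows", "kwargs": {
  "deltas": [
    [1,[0.2,0,0],0],
    [1,[0.4,0,0],0],
    [1,[0.7,0,0],0],
    [1,[0.7,0,0],0],
    [1,[0.5,0,0],0],
    [1,[0.3,0,-0.6],0],
    [1,[0,0,-0.9],0],
    [1,[0,0,-0.9],0],
    [1,[0,0,-0.9],0],
    [1,[0,0,-0.9],0],
    [1,[0,0,-0.6],0],
    [1,[0,0,0],0],
    [1,[0,0,0],0],
    [1,[0,0,0],0]
  ]
}}

```text
time_s: 15.28
position: [0.4246, 0.0904, 0.1978]
ee_rot: [-0.12, 3.137, -0.0]
wrist_force: [-0.3, 0.8, -1.4]
gripper_width: 0.0004
grasp_force: 0.0
```

```bash
python3 - <<'E'
from h import *
s=readout.state(); print(s["time_s"],s["position"],s["ee_rot"])
ci=camera_info("wrist"); np.save("w7.npy",ci,allow_pickle=True); w=snapshot("wrist"); cv2.imwrite("pics/w7.png",w)
print("W",[(np.round(r["pixel"]),round(r["score"],2)) for r in models.landmark_of("block_center","wrist")[:3]])
print([(np.round(r["pixel"]),round(r["score"],2),atz("wrist",r["pixel"],.073,ci)) for r in models.landmark_of("shutter_grip","wrist")[:2]])
# predicted block rear-bottom/top corners if centre at box x=85
c,sn=np.cos(np.radians(4.5)),np.sin(np.radians(4.5))
for b in((47.5,-13,12),(47.5,13,12),(47.5,-13,63),(47.5,13,63),(0,-25,12),(0,25,12),(65.5,-25,90),(65.5,25,90)):
    x,y,z=np.array(b)/1000; print(b,proj("wrist",np.array([.4705+c*x-sn*y,.0938+sn*x+c*y,z]),ci).round())
E
```

```text
15.2833 [0.42462577 0.09043296 0.19780312] [-1.20358140e-01  3.13748535e+00 -1.97959475e-04]
W [(array([111., 384.]), 0.77)]
[(array([439., 303.]), 0.73, array([0.47040575, 0.1806645 , 0.073     ]))]
(47.5, -13, 12) [297. 314.]
(47.5, 13, 12) [328. 314.]
(47.5, -13, 63) [295. 347.]
(47.5, 13, 63) [330. 347.]
(0, -25, 12) [282. 261.]
(0, 25, 12) [343. 261.]
(65.5, -25, 90) [276. 391.]
(65.5, 25, 90) [349. 391.]
```

View pics/w7.png

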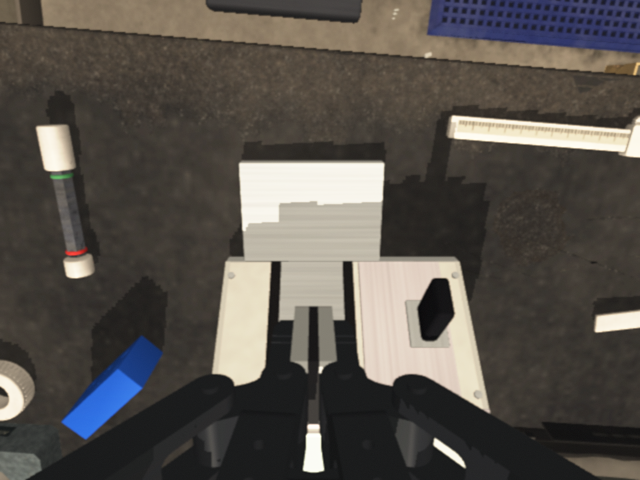

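Request:
{"fn": "play_rows", "kwargs": {
  "deltas": [
    [1,[-0.3,0.8,0],0],
    [1,[-0.3,0.9,0],0],
    [1,[-0.3,0.9,0],0],
    [1,[-0.3,0.9,0],0],
    [1,[-0.26,0.73,0],0],
    [1,[0,0,0],0],
    [1,[0,0,0],0],
    [1,[0,0,0],0]
  ]
}}

```text
time_s: 16.1
position: [0.4571, 0.2199, 0.197]
ee_rot: [0.121, -3.137, 0.001]
wrist_force: [0.4, -0.3, 0.1]
gripper_width: 0.0002
grasp_force: 0.0
```

```bash
python3 - <<'E'
from h import *
s=readout.state(); print(s["time_s"],s["position"],s["ee_rot"])
ci=camera_info("wrist"); np.save("w8.npy",ci,allow_pickle=True); w=snapshot("wrist"); cv2.imwrite("pics/w8.png",w)
g=[(np.round(r["pixel"]),round(r["score"],2),atz("wrist",r["pixel"],.073,ci)) for r in models.landmark_of("shutter_grip","wrist")[:2]]; print(g)
c,sn=np.cos(np.radians(4.5)),np.sin(np.radians(4.5))
for b in((47.5,-13,12),(47.5,13,12),(47.5,-13,63),(47.5,13,63),(122.5,-13,63),(0,-25,12),(0,25,12),(65.5,-25,90),(65.5,25,90)):
    x,y,z=np.array(b)/1000; p=proj("wrist",np.array([.4705+c*x-sn*y,.0938+sn*x+c*y,z]),ci); print(b,p.round())
cv2.imwrite("pics/c8.png",cv2.resize(w[180:480,0:400],(800,600)))
E
```

```text
16.1 [0.45709437 0.2198745  0.19696456] [ 1.21265665e-01 -3.13665056e+00  1.40902757e-03]
[]
(47.5, -13, 12) [141. 269.]
(47.5, 13, 12) [173. 269.]
(47.5, -13, 63) [113. 296.]
(47.5, 13, 63) [151. 296.]
(122.5, -13, 63) [128. 386.]
(0, -25, 12) [118. 212.]
(0, 25, 12) [182. 212.]
(65.5, -25, 90) [ 81. 339.]
(65.5, 25, 90) [158. 339.]
```

View pics/c8.png

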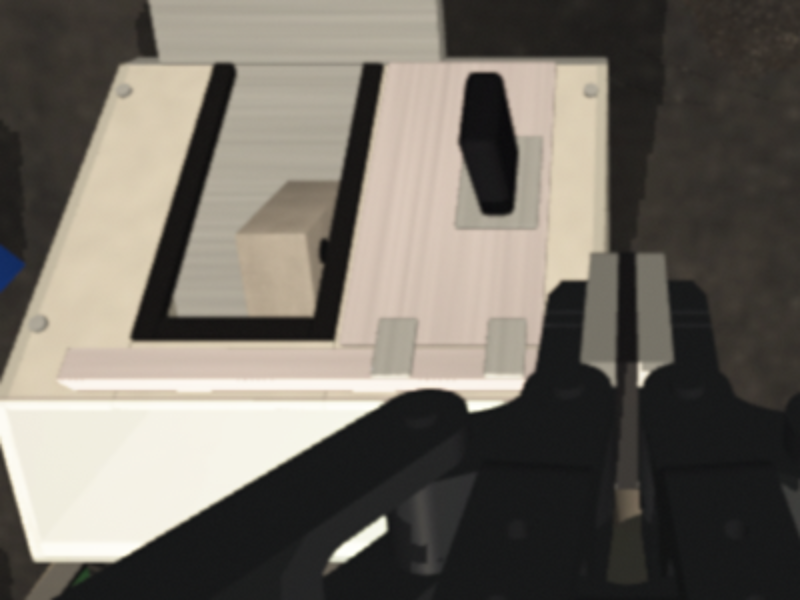

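The block's rear bottom edge is at (145,270) and its top edge at (119,297). That matches the prediction for centre x ≈ 85 mm, so it is upright, inside and clear of the rim. Next I lower beside the fin and push the shutter shut.

Request:
{"fn": "play_rows", "kwargs": {
  "deltas": [
    [1,[0,0,0.7],0],
    [1,[0,0,0.9],0],
    [1,[0,0,0.9],0],
    [1,[0,0,0.9],0],
    [1,[0,0,0.6],0],
    [1,[0,0,0.35],0],
    [1,[0,0,0],0],
    [1,[0,0,0],0],
    [1,[0,0,0],0]
  ]
}}

```text
time_s: 16.95
position: [0.4589, 0.2203, 0.0685]
ee_rot: [-0.12, 3.137, 0.001]
wrist_force: [0.5, -0.6, -0.2]
gripper_width: -0.0001
grasp_force: 0.0
```

Request:
{"fn": "play_rows", "kwargs": {
  "deltas": [
    [1,[0,-0.15,0],0],
    [1,[0,-0.2,0],0],
    [1,[0,-0.2,0],0],
    [1,[0,-0.2,0],0],
    [1,[0,-0.2,0],0],
    [1,[0,-0.2,0],0],
    [1,[0,-0.2,0],0],
    [1,[0,-0.2,0],0],
    [1,[0,-0.2,0],0],
    [1,[0,-0.2,0],0],
    [1,[0,-0.2,0],0],
    [1,[0,-0.2,0],0],
    [1,[0,-0.2,0],0],
    [1,[0,-0.15,0],0],
    [1,[0,0,0],0],
    [1,[0,0,0],0]
  ]
}}

```text
time_s: 18.28
position: [0.4638, 0.1391, 0.0673]
ee_rot: [0.12, -3.138, 0.0]
wrist_force: [0.5, -0.5, 0.5]
gripper_width: -0.0001
grasp_force: 0.0
```

```bash
python3 - <<'E'
from h import *
t=snapshot("wrist"); cv2.imwrite("pics/w9.png",t)
print([(np.round(r["pixel"]),round(r["score"],2),atz("wrist",r["pixel"],.073)) for r in models.landmark_of("shutter_grip","wrist")[:2]])
s=snapshot("side"); cv2.imwrite("pics/s9.png",s)
print([(np.round(r["pixel"]),round(r["score"],2),atz("side",r["pixel"],.073)) for r in models.landmark_of("shutter_grip","side")[:2]])
cv2.imwrite("pics/c9.png",np.hstack([cv2.resize(t,(480,360)),cv2.resize(s[100:280,300:460],(320,360))]))
E
```

```text
[(array([225., 267.]), 0.43, array([0.43942321, 0.10776931, 0.073     ]))]
[(array([372., 171.]), 0.62, array([0.46553055, 0.12357438, 0.073     ])), (array([359., 202.]), 0.4, array([0.52078017, 0.04955817, 0.073     ]))]
```

View pics/c9.png

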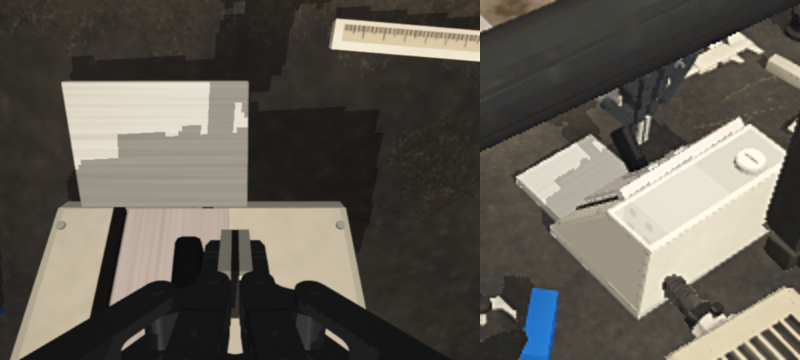

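The shutter moved with the fin; the right rim bar is still uncovered, so about 10 mm remains.

Request:
{"fn": "play_rows", "kwargs": {
  "deltas": [
    [1,[0,-0.1,0],0],
    [1,[0,-0.1,0],0],
    [1,[0,-0.05,0],0],
    [1,[0,0,0],0],
    [1,[0,0,0],0]
  ]
}}

```text
time_s: 18.9
position: [0.4648, 0.132, 0.0675]
ee_rot: [0.121, -3.139, 0.0]
wrist_force: [0.4, -0.1, -0.2]
gripper_width: -0.0
grasp_force: 0.0
```

Request:
{"fn": "play_rows", "kwargs": {
  "deltas": [
    [1,[0,-0.1,0],0],
    [1,[0,0,0],0],
    [1,[0,0,0],0]
  ]
}}

```text
time_s: 19.15
position: [0.4651, 0.1289, 0.0675]
ee_rot: [-0.121, 3.139, -0.0]
wrist_force: [0.7, 0.7, -0.1]
gripper_width: -0.0001
grasp_force: 0.0
```

Request:
{"fn": "play_rows", "kwargs": {
  "deltas": [
    [1,[0,-0.06,0],0],
    [1,[0,0,0],0],
    [1,[0,0,0],0]
  ]
}}

```text
time_s: 19.4
position: [0.4653, 0.1272, 0.0675]
ee_rot: [-0.121, 3.139, -0.0]
wrist_force: [0.7, 1.1, 0.1]
gripper_width: -0.0002
grasp_force: 0.2
```

Request:
{"fn": "play_rows", "kwargs": {
  "deltas": [
    [1,[0,-0.06,0],0],
    [1,[0,0,0],0],
    [1,[0,0,0],0]
  ]
}}

```text
time_s: 19.65
position: [0.4653, 0.127, 0.0676]
ee_rot: [-0.119, 3.139, 0.003]
wrist_force: [-0.3, 8.7, -0.1]
gripper_width: 0.0001
grasp_force: 4.2
```

Request:
{"fn": "play_rows", "kwargs": {
  "deltas": [
    [1,[0,-0.06,0],0],
    [1,[0,0,0],0],
    [1,[0,0,0],0]
  ]
}}

```text
time_s: 19.9
position: [0.4653, 0.1268, 0.0676]
ee_rot: [-0.117, 3.139, 0.007]
wrist_force: [-0.9, 16.5, -0.9]
gripper_width: 0.0
grasp_force: 8.3
```

Request:
{"fn": "play_rows", "kwargs": {
  "deltas": [
    [1,[0,-0.06,0],0],
    [1,[0,0,0],0],
    [1,[0,0,0],0]
  ]
}}

```text
time_s: 20.15
position: [0.4653, 0.1266, 0.0676]
ee_rot: [-0.115, 3.138, 0.01]
wrist_force: [-0.3, 23.8, 0.4]
gripper_width: -0.0001
grasp_force: 12.4
```

The end stop is reached: force has risen to 24 N with no more motion. I back off sideways, rise and check.

Request:
{"fn": "play_rows", "kwargs": {
  "deltas": [
    [1,[0,0.2,0],0],
    [1,[0,0.4,0],0],
    [1,[0,0.3,0],0],
    [1,[0.2,0,-0.6],0],
    [1,[0.4,0,-0.9],0],
    [1,[0.4,0,-0.9],0],
    [1,[0,0,-0.9],0],
    [1,[0,0.6,-0.6],0],
    [1,[0,0.7,0],0],
    [1,[0,0.7,0],0],
    [1,[0,0.7,0],0],
    [1,[0,0,0],0],
    [1,[0,0,0],0],
    [1,[0,0,0],0]
  ]
}}

```text
time_s: 21.32
position: [0.4271, 0.2269, 0.1843]
ee_rot: [0.122, -3.139, 0.001]
wrist_force: [0.3, 0.5, 0.5]
gripper_width: 0.0002
grasp_force: 0.0
```

```bash
python3 - <<'E'
from h import *
w=snapshot("wrist"); t=snapshot("top"); st=readout.state(); print(st["time_s"],st["position"],st["wrist_force"])
for c in("side","wrist"):
    if c=="side": snapshot("side")
    print(c,[(np.round(r["pixel"]),round(r["score"],2),atz(c,r["pixel"],.073)) for r in models.landmark_of("shutter_grip",c)[:2]])
for q in("ring_gauge","plug_gauge"): print(q,[np.round(r["pixel"]) for r in models.landmark_of(q,"top")[:1]])
cv2.imwrite("pics/c10.png",np.hstack([cv2.resize(w,(480,360)),cv2.resize(t[160:360,100:280],(320,360))]))
E
```

```text
21.4167 [0.42730159 0.22649976 0.18431351] [-0.42524289 -0.50112243  0.44776918]
side [(array([366., 172.]), 0.84, array([0.46198744, 0.11124749, 0.073     ]))]
wrist [(array([117., 298.]), 0.81, array([0.47870493, 0.1043468 , 0.073     ]))]
ring_gauge [array([200., 282.])]
plug_gauge [array([333., 307.])]
```

View pics/c10.png

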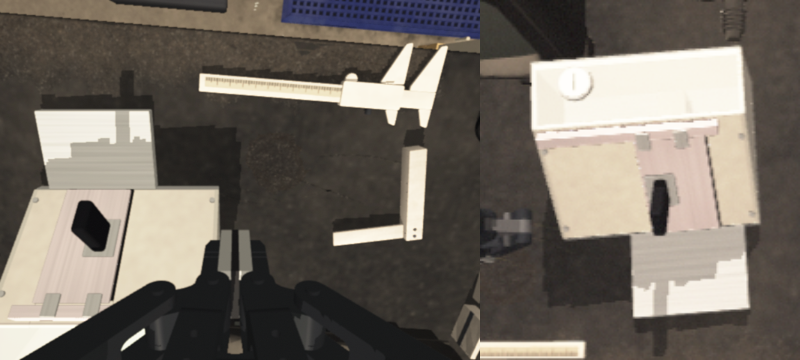

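The shutter is shut: the fin is at box y ≈ 15 mm and the port is fully covered. The robot touches nothing.

```bash
python3 -c "
from plant import sign_off; print(sign_off())"
```

```text
the job is handed in; nothing more can be done
None
```

I handed the job in: the block stands upright inside the soak box (centre about 85 mm in, clear of the rim), the shutter is pushed to its shut end stop, and the arm is clear and never went near the ring or plug gauge; the hand-in returned no verdict.

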